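# Tap the bearing cup square into the turntable hub

### The job

Take the white bearing cup out of its rack, lay it flat on the bench and let go, then take it again by its wall, set it level in the mouth of the hub's round bore and let go. Tap it down with the gripper a little at a time on opposite sides of its rim, so that it goes in square and never leans more than about 5 degrees in the bore, until it sits fully home on the bottom all round. Leave the tin, the wrench and the small grey bin where they are.

Things in the scene. Friction and masses are not known exactly. Their poses are not given: they have to be found in the camera images.
- cup_center (a point): Centre (on the axis, half-way up) of the bearing cup: a plain white plastic ring, 136 mm outer, 116 mm inner diameter (wall 10), 24 mm high, about 0.12 kg, both ends alike. Its z axis is the ring's axis. It starts on edge in the rack, axis level, top 144 mm over the bench, leaning up to a few degrees; its 24 mm thickness can be pinched at the top. Too wide to grasp or press across.
- cup: The cup again; origin also at its centre. Held by the top, leaned over 45 degrees with its lower edge on the bench, let go and the fingers drawn back, it falls flat. Flat, its top is 24 mm over the bench and its wall can be pinched from above, one finger inside the ring.
- hub: Aluminium block 184 x 184 x 44 mm fixed to the bench, z up, origin at the centre of its underside. In its top is the bore, 140 mm wide and 18 mm deep with a flat bottom (shoulder). From the middle a dark steel stub, 32 mm wide, rises to 16 mm above the block's top face.
- bore_mouth (a point): Centre of the bore's mouth, level with the block's top face, z up. The cup drops freely about 4 mm into the mouth and rests on the pads' heads, its top rim about 20 mm above the face. Fully home, its foot is on the shoulder, its top rim 6 mm above the face all round (its centre 6 mm below this point), and it goes no further when pushed.
- pad0: One of eight dark sprung pads round the bore wall, every 45 degrees from the block's x axis, narrowing the bore to 134 mm; origin as the block's. They grip the cup by friction: pushed down on one spot of its rim (3 to 8 N at first, 8 to 16 N deeper) it sinks there and tilts, the far side staying or rising a little; it stays where it is left.
- rack: Low steel rack, fixed: a 75 x 120 mm base plate with two upright sheets 40 mm high that leave a 29 mm slot for the cup on edge. Origin at the centre of its underside on the bench; the slot runs along its y axis, and the cup's axis lies along its x axis.
- tin: Bystander: plain aluminium tin, 66 mm wide, 75 mm high, standing; origin at the centre of its underside.
- wrench: Bystander: steel wrench 170 mm long lying flat along its x axis; origin under its middle.
- binbox: Bystander: small open grey bin 90 x 70 x 40 mm; origin at the centre of its underside.
There are look-alikes about, which are no part of the job. Of the things like the cup, leave any that is green, pink or turquoise; of the rest the smaller one is meant.

How it is judged (in metres and radians):
On the way, in this order (a step that is already met when the one before it is completed fails the run):
1. the cup lies flat on the bench, let go (height (world z) of cup_center below 0.018 m and angle between the z axis of cup_center and the z axis of bore_mouth, either way round below 0.1 rad and contact force between the fingers and cup below 0.05 N), for 0.1 s.
2. the cup stands level in the mouth of the bore, let go, not yet pressed in (horizontal distance between cup_center and bore_mouth below 0.006 m and z of cup_center in the frame of bore_mouth between 0.003 and 0.012 m and angle between the z axis of cup_center and the z axis of bore_mouth, either way round below 0.1 rad and contact force between the fingers and cup below 0.05 N), for 0.1 s.
At the end, for the whole second after the job is handed in: The cup is home in the bore: its centre at least 4.5 mm below the mouth (6 mm is fully home), within 4 mm of the bore's axis, square to it within 0.025 rad, at rest and released (z of cup_center in the frame of bore_mouth below -0.0045 m and angle between the z axis of cup_center and the z axis of bore_mouth, either way round below 0.025 rad and horizontal distance between cup_center and bore_mouth below 0.004 m and linear speed of cup below 0.01 m/s and contact force between the fingers and cup below 0.05 N); the robot touches nothing.
It fails at once if the cup leans more than 0.1 rad while in the bore (horizontal distance between cup_center and bore_mouth below 0.02 m and z of cup_center in the frame of bore_mouth below 0.0085 m and angle between the z axis of cup_center and the z axis of bore_mouth, either way round above 0.1 rad).
It fails at once if a bystander was moved more than 30 mm (distance of any of tin, wrench, binbox from where it was at the start of the episode above 0.03 m).
It also fails if it takes over 72 s, if anything falls off the work surface, if the arm or the gripper's body presses on something with over 40 N, if the wrist force passes 120 N, or if a joint passes its speed limit or range.

### The arm

A 6-joint arm with a two-finger parallel gripper is mounted at the origin on the work surface. World frame = base frame: x ahead of the robot, y to its left, z up, the work surface at z = 0. Lengths are in mm, angles in rad, forces in N, time in s.
With the tool pointing down it reaches from about 300 to 825 mm from the base axis. Payload 5.4 kg.
Tool frame: the origin (TCP) lies midway between the tips of the shut fingers; the grasp point (between the pads) lies env.pinch_z behind it (env.pinch_z is the distance from the TCP to the grasp point, in mm); z points along the fingers, y is the line along which they close (so a half turn about z gives the same grasp; the last joint's range is limited). The gripper opens to 92 mm and grips with 3 to 60 N. Pads are 20 mm wide; open, the fingers measure 128 mm over their backs; the gripper's body (75 mm by 189 mm) begins 69 mm behind the grasp point.
Start: joints at [1.112, 0.158, 1.597, -0, 1.386, -0.21], TCP at [141.6, 557.275, 214.601] pointing down, gripper open.
Joint ranges: [-2.91, 2.91], [-0.94, 2.29], [0.18, 2.7], [-1.29, 4.43], [0.17, 2.64], [-3, 3]. Speed limits (rad/s): [2.57, 2.57, 3.14, 3.14, 3.14, 3.14].

### API

Orientations are given as a unit quaternion [x, y, z, w].
In Python, from station import sensors, vision, job_done, env gives the robot as it stands. The module is installed in compiled form; this text tells all that it offers.
- The arm moves only by the tool drive_tool, never from a script. Its argument "moves" is a list of rows, each an object with "slide": the shift along the tool's x, y, z in m, a list of three; "turn": the turn about the tool's z in degrees. A call has 1 to 10 rows; each row shifts and turns the commanded pose from where the row before left it, along the tool's axes as they then stand; what a row does not reach is not made up. A row lasts 1/8 s, in which the tool goes at most 62.5 mm and 10.7 degrees, less where a joint would pass 70% of its speed; a pose out of reach is approached as far as the arm can. A call is refused whole if a number of a shift passes 0.0625 or a number of a turn 10.7, either way. A call with a gripper value outside its range is refused whole. "hand" is the closure, from -1 (fully open) to 1 (shut), set as the call begins (left out, the last holds). The fingers move at their own pace and stop on an object; "squeeze" is the grip in N (left out, the last holds). Time passes only in rows, so rows that do not move let the fingers close. It gives the time, the measured TCP pose, the force, the opening and the grip force at its end, in the units of the state.
- sensors.state(): the state, without advancing time (a new reading comes with each control period).
- vision.read_camera(name): name is "side" or "top" or "wrist"; returns (picture, depth): 400x640x3 uint8, red, green, blue; 400x640 float32, mm along the optical axis (not along the pixel's ray), 0 where there is no reading.
- vision.calibration(name): a dict with "mtx" (3x3 intrinsics, pixels), "rvec" (rotation vector, rad) and "tvec" (3), from world to camera coordinates, as OpenCV has them. Camera axes: x right, y down, z forward; pixel columns grow to the right and rows downward; lengths in mm; the calibration is good to about 2 mm. A picture is of the moment at which its call begins: read the wrist's pose just before it. calibration takes no time and is no camera call; for the wrist camera it gives the pose at the moment of the call.
- job_done(): hands the job in; it is judged then, once.
The state is a dict: "clock": time; "q": joint angles; "joint_velocities": joint speeds; "effort": joint torques, N m; "ee_pos": TCP position; "ee_rot": TCP orientation; "force": force on the tool from outside, world axes, zero at the start; "moment": the same for the moment, N m; "finger_gap": opening from 0.0 (shut) to 1.0 (fully open); "gripper_force": force on a finger pad.
Only numpy, scipy, OpenCV 4.12 (cv2) and the standard library are available. Lean on these libraries where they do the work, as an engineer would, in place of code of your own. Each camera call takes 0.05 s, during which the arm holds its last target. There are 200 camera calls.

## Working session

There is one attempt and no reset: what is moved stays moved. The work goes in short steps, Python scripts to look and compute and a tool call to move; the robot and the scene stay as the last step left them, time stands still between calls to the robot, and variables do not carry over. Pictures are saved under pics/ and viewed, at most 10 in all, crops included, and the job is handed in when it is done.

Besides the shell and the picture viewer there is one more tool, called after "Emit:" by a JSON object that holds its "name" and its "arguments". drive_tool: Moves the arm, as the interface text tells. Its arguments: {"type":"object","properties":{"moves":{"type":"array"},"hand":{"type":"number"},"squeeze":{"type":"number"}},"required":["moves"]}

```bash
mkdir -p pics; cat > h.py <<'E'
from station import sensors, vision, job_done, env
import numpy as np, cv2
def cam(n):
    c=vision.calibration(n); img,d=vision.read_camera(n)
    R=cv2.Rodrigues(np.array(c['rvec'],float))[0]; t=np.array(c['tvec'],float).ravel(); K=np.array(c['mtx'])
    return img,d,K,R,t
def cloud(d,K,R,t):
    v,u=np.mgrid[:d.shape[0],:d.shape[1]]
    p=np.stack([(u-K[0,2])/K[0,0]*d,(v-K[1,2])/K[1,1]*d,d],-1)
    w=(p-t)@R
    w[d<=0]=np.nan
    return w
E
python3 - <<'E'
from h import *
for n in ['top','side']:
    img,d,K,R,t=cam(n); cv2.imwrite(f'pics/{n}0.png',img[:,:,::-1]); np.savez(f'{n}0.npz',img=img,d=d,K=K,R=R,t=t)
    print(n,K.tolist(),(-R.T@t).round(),R.round(2).tolist())
print(env.pinch_z,sensors.state())
E
```

```text
top [[470.23636846189873, 0.0, 311.6698227746225], [0.0, 470.23636846189873, 202.98773836116868], [0.0, 0.0, 1.0]] [ 374.  -87. 1371.] [[-0.03, -1.0, -0.0], [-1.0, 0.03, -0.08], [0.08, -0.0, -1.0]]
side [[454.89576531738953, 0.0, 321.85945682903895], [0.0, 454.89576531738953, 202.7676373265761], [0.0, 0.0, 1.0]] [ 406. -985.  904.] [[0.99, -0.11, -0.02], [-0.09, -0.68, -0.73], [0.07, 0.73, -0.68]]
18.700000000000003 {'clock': 0.1, 'q': array([ 1.11190824e+00,  1.58977010e-01,  1.59806284e+00, -1.16715639e-05,
        1.38618056e+00, -2.10128851e-01]), 'joint_velocities': array([ 0.00175042, -0.00212261, -0.00055642,  0.00084677,  0.00097351,
        0.00096524]), 'effort': array([-2.55757923e-04, -3.86502492e+01, -3.22962141e+01,  7.03562074e-02,
        3.38530121e-02, -2.41737672e-05]), 'ee_pos': array([141.36083475, 556.79399469, 213.74420037]), 'ee_rot': array([ 1.24058059e-01,  9.92274627e-01, -7.70648969e-04, -2.61782230e-04]), 'force': array([0.21454668, 0.32903271, 0.12318422]), 'moment': array([-2.20179462e-03,  5.92408338e-04,  7.81743287e-05]), 'gripper_force': 0.0, 'finger_gap': 0.9986908095091402}
```

View pics/top0.png

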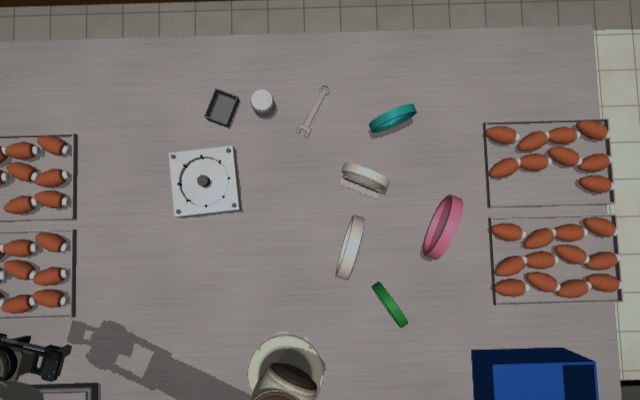

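View pics/side0.png

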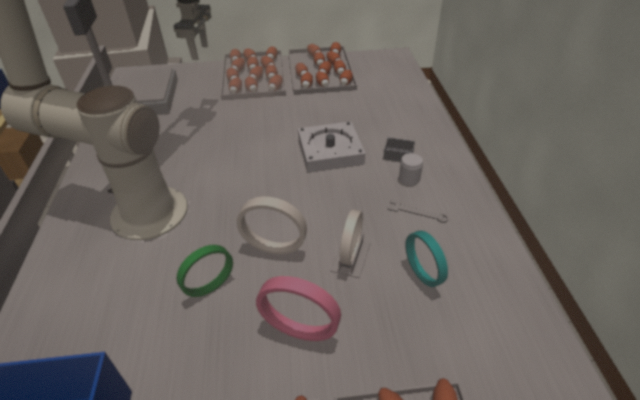

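The top view shows the cup in its rack at about (365,178), with a larger white look-alike at (350,247). The hub is at (204,181), the bin at (222,108), the tin at (262,102) and the wrench at (315,110). Next I'll measure the cup and hub.

```bash
python3 - <<'E'
from h import *
for n,box in [('top',(335,395,155,205)),('side',(335,372,203,272))]:
    f=np.load(n+'0.npz'); w=cloud(f['d'],f['K'],f['R'],f['t']); img=f['img'].astype(int)
    u0,u1,v0,v1=box; W=w[v0:v1,u0:u1].reshape(-1,3); I=img[v0:v1,u0:u1].reshape(-1,3)
    m=(I.min(1)>110)&(W[:,2]>45)&(W[:,2]<160); P=W[m]
    c,s,V=np.linalg.svd(P-P.mean(0),full_matrices=False)
    print(n,m.sum(),'mean',P.mean(0).round(1),'zmax',np.percentile(P[:,2],[50,90,98,100]).round(1),'normal',V[2].round(3),'sd',(s/np.sqrt(len(P))).round(1))
    T=P[P[:,2]>P[:,2].max()-25]
    print('  top part',len(T),T.mean(0).round(1)); r=cv2.minAreaRect(T[:,:2].astype(np.float32)); print('  rect',r)
    if n=='top':
        for a,b in [((335,395,155,205),0),((325,375,205,285),0)]:
            pass
f=np.load('top0.npz'); K,R,t=f['K'],f['R'],f['t']; img=f['img']; w=cloud(f['d'],K,R,t)
def ray(u,v,z):
    d=R.T@np.array([(u-K[0,2])/K[0,0],(v-K[1,2])/K[1,1],1]); o=-R.T@t; return o+d*(z-o[2])/d[2]
# hub by height mask and colour
sub=w[130:230,155:255]; m=((sub[...,2]>36)&(sub[...,2]<54)&(img[130:230,155:255].min(-1)>120)).astype(np.uint8)
cs,_=cv2.findContours(m,cv2.RETR_EXTERNAL,cv2.CHAIN_APPROX_NONE); c=max(cs,key=cv2.contourArea)
q=np.array([ray(u+155,v+130,44)[:2] for u,v in c[:,0]],np.float32); print('hub rect',cv2.minAreaRect(q))
print('hub z',np.nanmedian(sub[...,2][m>0]))
# stub
m=((sub[...,2]>52)&(sub[...,2]<75)); print('stub',m.sum(),np.nanmean(sub[m],0))
# bench
print('bench z',np.nanmedian(w[290:320,150:250,2]))
for nm,(u,v) in dict(tin=(262,102),bin=(222,108),wrench=(315,110),big=(350,247)).items(): print(nm,w[v-3:v+4,u-3:u+4].reshape(-1,3).mean(0).round())
big=cv2.resize(img[140:300,150:410][:,:,::-1],None,fx=3,fy=3,interpolation=cv2.INTER_CUBIC); cv2.imwrite('pics/crop.png',big[:,:780])
E
```

```text
top 409 mean [ 549.2 -235.1  133.1] zmax [136.4 144.  146.4 148.9] normal [-0.914  0.405 -0.025] sd [34.1 11.5  7.1]
  top part 335 [ 548.8 -235.6  137.3]
  rect ((549.019775390625, -235.568603515625), (103.47338104248047, 24.345218658447266), 65.4992904663086)
side 426 mean [ 536.  -261.1  129.2] zmax [134.5 143.5 145.  146.5] normal [-0.907  0.417 -0.061] sd [29.1 15.3  7.1]
  top part 317 [ 539.4 -253.1  136.8]
  rect ((543.824462890625, -242.4194793701172), (96.05254364013672, 24.23100471496582), 65.98625183105469)
hub rect ((553.060302734375, 218.7300262451172), (184.8971405029297, 184.19113159179688), 5.0374674797058105)
hub z 44.365673400311245
stub 121 [553.45061873 214.33956471  59.20553325]
bench z 0.1957377773306485
tin [766.  44.  76.]
bin [773. 170.   4.]
wrench [nan nan nan]
big [nan nan nan]
```

View pics/crop.png

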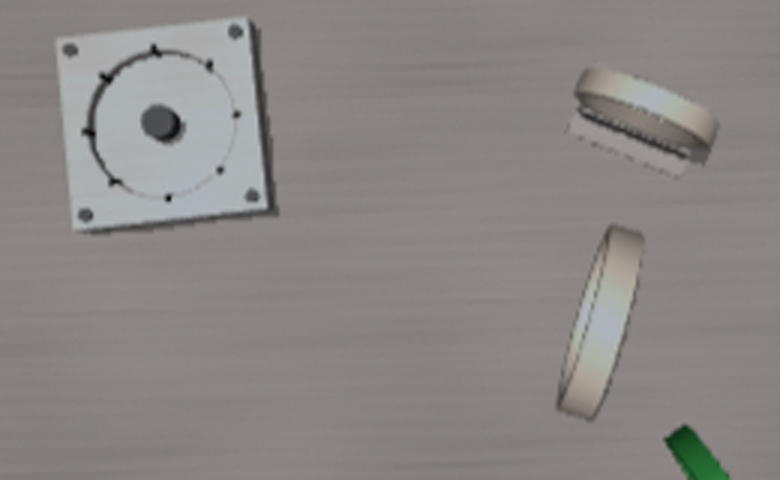

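The crop confirms that the cup on the rack (crop about 645,105) is the smaller white ring. The crest is near (549,-236), with the ring axis at about -24° yaw. The hub centre is near (553,218.7). Its underside is on the bench and its sides are turned 5°.

The tool can't tilt, so I'll stand the cup on the open bench and tip it over.

Emit:
{"name": "drive_tool", "arguments": {"moves": [{"slide": [0, 0, 0], "turn": 10}, {"slide": [0, 0, 0], "turn": 10}, {"slide": [0, 0, 0], "turn": 10}, {"slide": [0, 0, 0], "turn": 10}, {"slide": [0, 0, 0], "turn": 10}, {"slide": [0, 0, 0], "turn": 10}, {"slide": [0, 0, 0], "turn": 10}, {"slide": [0, 0, 0], "turn": 10}, {"slide": [0, 0, 0], "turn": 10}, {"slide": [0, 0, 0], "turn": 10}], "hand": -1}}

```text
clock: 1.35
ee_pos: [141.4, 556.9, 214.0]
ee_rot: [0.841, 0.54, -0.001, 0.0]
force: [0.6, 0.2, 0.2]
finger_gap: 0.996
gripper_force: 0.0
```

Emit:
{"name": "drive_tool", "arguments": {"moves": [{"slide": [-0.035, 0.0434, 0], "turn": 0}, {"slide": [-0.035, 0.0434, 0], "turn": 0}, {"slide": [-0.035, 0.0434, 0], "turn": 0}, {"slide": [-0.035, 0.0434, 0], "turn": 0}, {"slide": [-0.035, 0.0434, 0], "turn": 0}, {"slide": [-0.035, 0.0434, 0], "turn": 0}, {"slide": [-0.035, 0.0434, 0], "turn": 0}, {"slide": [-0.035, 0.0434, 0], "turn": 0}]}}

```text
clock: 2.35
ee_pos: [343.4, 157.7, 214.5]
ee_rot: [0.84, 0.543, 0.0, 0.0]
force: [0.6, 0.3, -0.7]
finger_gap: 1.001
gripper_force: 0.0
```

Emit:
{"name": "drive_tool", "arguments": {"moves": [{"slide": [-0.035, 0.0434, 0], "turn": 0}, {"slide": [-0.035, 0.0434, 0], "turn": 0}, {"slide": [-0.035, 0.0434, 0], "turn": 0}, {"slide": [-0.035, 0.0434, 0], "turn": 0}, {"slide": [-0.035, 0.0434, 0], "turn": 0}, {"slide": [-0.035, 0.0434, 0], "turn": 0}, {"slide": [-0.034, 0.0434, 0], "turn": 0}, {"slide": [-0.034, 0.0434, 0], "turn": 0}, {"slide": [0, 0, 0], "turn": 0}, {"slide": [0, 0, 0], "turn": 0}]}}

```text
clock: 3.6
ee_pos: [545.0, -236.0, 214.0]
ee_rot: [0.84, 0.543, -0.0, -0.001]
force: [-1.0, 0.5, -0.2]
finger_gap: 0.998
gripper_force: 0.0
```

Emit:
{"name": "drive_tool", "arguments": {"moves": [{"slide": [0.0015, 0.003, 0.03], "turn": 0}, {"slide": [0, 0, 0.03], "turn": 0}, {"slide": [0, 0, 0.034], "turn": 0}, {"slide": [0, 0, 0], "turn": 0}, {"slide": [0, 0, 0], "turn": 0}]}}

```text
clock: 4.22
ee_pos: [549.4, -236.2, 122.4]
ee_rot: [0.84, 0.543, 0.0, 0.001]
force: [0.7, -0.2, 0.3]
finger_gap: 0.998
gripper_force: 0.0
```

Emit:
{"name": "drive_tool", "arguments": {"moves": [{"slide": [0, 0, 0], "turn": 0}, {"slide": [0, 0, 0], "turn": 0}, {"slide": [0, 0, 0], "turn": 0}, {"slide": [0, 0, 0], "turn": 0}, {"slide": [0, 0, 0], "turn": 0}, {"slide": [0, 0, 0], "turn": 0}], "hand": 1, "squeeze": 20}}

```text
clock: 4.97
ee_pos: [548.8, -236.6, 120.5]
ee_rot: [0.84, 0.543, -0.0, -0.0]
force: [0.4, -0.2, -0.2]
finger_gap: 0.367
gripper_force: 0.0
```

Emit:
{"name": "drive_tool", "arguments": {"moves": [{"slide": [0, 0, 0], "turn": 0}, {"slide": [0, 0, 0], "turn": 0}, {"slide": [0, 0, 0], "turn": 0}, {"slide": [0, 0, 0], "turn": 0}]}}

```text
clock: 5.48
ee_pos: [548.8, -236.6, 120.6]
ee_rot: [0.84, 0.543, -0.0, -0.0]
force: [0.4, -0.2, -0.1]
finger_gap: 0.26
gripper_force: 20.0
```

Emit:
{"name": "drive_tool", "arguments": {"moves": [{"slide": [0, 0, -0.03], "turn": 0}, {"slide": [0, 0, -0.03], "turn": 0}, {"slide": [0, 0, 0], "turn": 0}]}}

```text
clock: 5.85
ee_pos: [550.3, -237.6, 183.1]
ee_rot: [0.84, 0.543, 0.001, 0.003]
force: [0.1, 0.2, -1.7]
finger_gap: 0.257
gripper_force: 20.0
```

Emit:
{"name": "drive_tool", "arguments": {"moves": [{"slide": [0.032, -0.0087, 0], "turn": 0}, {"slide": [0.032, -0.0087, 0], "turn": 0}, {"slide": [0.032, -0.0087, 0], "turn": 0}, {"slide": [0.032, -0.0087, 0], "turn": 0}, {"slide": [0.032, -0.0087, 0], "turn": 0}, {"slide": [0.032, -0.0087, 0], "turn": 0}, {"slide": [0, 0, 0.03], "turn": 0}, {"slide": [0, 0, 0.02], "turn": 0}, {"slide": [0, 0, 0.01], "turn": 0}, {"slide": [0, 0, 0], "turn": 0}]}}

```text
clock: 7.1
ee_pos: [579.1, -39.9, 119.1]
ee_rot: [0.84, 0.543, -0.001, -0.001]
force: [0.9, -0.8, 0.2]
finger_gap: 0.26
gripper_force: 20.0
```

Emit:
{"name": "drive_tool", "arguments": {"moves": [{"slide": [0, 0, 0.004], "turn": 0}, {"slide": [0, 0, 0.002], "turn": 0}, {"slide": [0, 0, 0.001], "turn": 0}, {"slide": [0, 0, 0], "turn": 0}]}}

```text
clock: 7.6
ee_pos: [580.2, -40.1, 113.8]
ee_rot: [0.84, 0.543, 0.0, 0.0]
force: [-0.3, -0.6, -0.7]
finger_gap: 0.258
gripper_force: 20.0
```

Emit:
{"name": "drive_tool", "arguments": {"moves": [{"slide": [0, 0, 0.001], "turn": 0}, {"slide": [0, 0, 0.001], "turn": 0}, {"slide": [0, 0, 0], "turn": 0}]}}

```text
clock: 7.98
ee_pos: [580.8, -40.2, 113.1]
ee_rot: [0.84, 0.543, 0.001, 0.001]
force: [-1.8, 1.3, 6.1]
finger_gap: 0.255
gripper_force: 20.1
```

Emit:
{"name": "drive_tool", "arguments": {"moves": [{"slide": [0, 0, -0.001], "turn": 0}, {"slide": [0, 0, 0], "turn": 0}, {"slide": [0, 0, 0], "turn": 0}, {"slide": [0, 0, 0], "turn": 0}, {"slide": [0, 0, 0], "turn": 0}], "hand": 0.1}}

```text
clock: 8.6
ee_pos: [580.1, -40.1, 112.5]
ee_rot: [0.84, 0.543, -0.0, -0.0]
force: [0.6, 0.1, -0.3]
finger_gap: 0.45
gripper_force: 0.0
```

```bash
python3 - <<'E'
from h import *
img,d,K,R,t=cam('side'); cv2.imwrite('pics/s1.png',cv2.resize(img[80:300,200:480,::-1],None,fx=2.5,fy=2.5))
print(sensors.state()['finger_gap'],sensors.state()['force'])
E
```

```text
0.4509828369684147 [ 0.06970936 -0.28588206 -0.12939808]
```

View pics/s1.png

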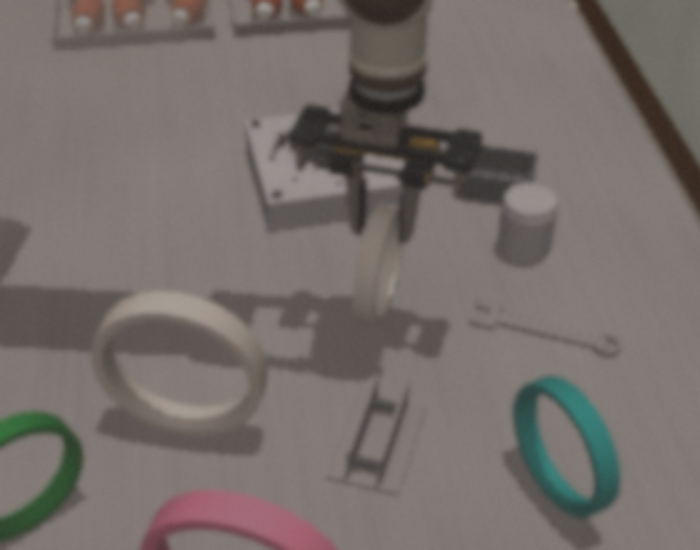

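The cup stands by itself between the opened fingers, at crop (377,265). I'll lift, shut the fingers, move to its far side and push the top over.

Emit:
{"name": "drive_tool", "arguments": {"moves": [{"slide": [0, 0, -0.025], "turn": 0}, {"slide": [0, 0, -0.03], "turn": 0}, {"slide": [0, 0, 0], "turn": 0}, {"slide": [0, 0.025, 0], "turn": 0}, {"slide": [0, 0.025, 0], "turn": 0}]}}

```text
clock: 9.28
ee_pos: [625.4, -60.6, 165.9]
ee_rot: [0.84, 0.543, -0.001, -0.001]
force: [0.4, 0.1, 0.9]
finger_gap: 0.453
gripper_force: 0.0
```

Emit:
{"name": "drive_tool", "arguments": {"moves": [{"slide": [0, 0, 0.01], "turn": 0}, {"slide": [0, 0, 0.01], "turn": 0}, {"slide": [0, 0, 0.01], "turn": 0}, {"slide": [0, 0, 0.01], "turn": 0}, {"slide": [0, 0, 0.005], "turn": 0}, {"slide": [0, 0, 0], "turn": 0}], "hand": 1}}

```text
clock: 10.02
ee_pos: [625.4, -60.5, 122.2]
ee_rot: [0.84, 0.543, -0.0, -0.0]
force: [0.2, -0.3, 0.2]
finger_gap: 0.004
gripper_force: 0.0
```

Emit:
{"name": "drive_tool", "arguments": {"moves": [{"slide": [0, -0.01, 0], "turn": 0}, {"slide": [0, -0.01, 0], "turn": 0}, {"slide": [0, -0.01, 0], "turn": 0}, {"slide": [0, -0.01, 0], "turn": 0}, {"slide": [0, -0.01, 0], "turn": 0}, {"slide": [0, -0.005, 0], "turn": 0}, {"slide": [0, 0, 0], "turn": 0}, {"slide": [0, 0, 0], "turn": 0}]}}

```text
clock: 11.02
ee_pos: [575.8, -38.2, 122.7]
ee_rot: [0.84, 0.543, 0.0, 0.0]
force: [0.8, 0.3, 0.0]
finger_gap: 0.004
gripper_force: 0.0
```

```bash
python3 - <<'E'
from h import *
img,d,K,R,t=cam('side'); cv2.imwrite('pics/s2.png',cv2.resize(img[80:300,200:480,::-1],None,fx=2.5,fy=2.5))
E
```

```text
(no output)
```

View pics/s2.png

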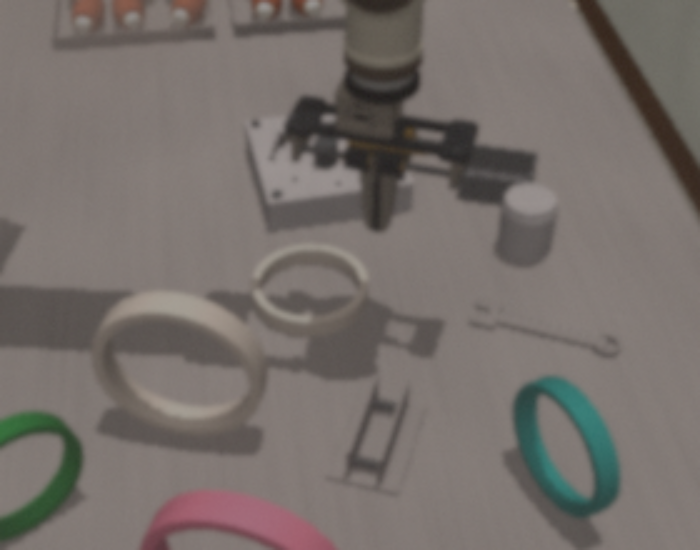

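The cup now lies flat on the bench at crop (310,290). Next I'll measure its centre and refine the bore centre using the same cameras.

```bash
cat >> h.py <<'E'
def ray(K,R,t,uv,z):
    uv=np.asarray(uv,float); d=np.c_[(uv[:,0]-K[0,2])/K[0,0],(uv[:,1]-K[1,2])/K[1,1],np.ones(len(uv))]@R
    o=-R.T@t; return (o+d*((z-o[2])/d[:,2])[:,None])[:,:2]
def proj(K,R,t,p):
    c=R@np.asarray(p,float)+t; return (K@(c/c[2]))[:2]
from scipy.optimize import least_squares
def circ(P,r,c0):
    return least_squares(lambda c:np.hypot(*(P-c).T)-r,c0,loss='soft_l1',f_scale=1.0)
def rimtop(w,img,c0,z0,zr=(-5,4),rad=95,ri=58,ro=68):
    """top-face points by height; centre of ring by circle fit of radius 63"""
    m=(np.abs(w[...,2]-z0-sum(zr)/2)<(zr[1]-zr[0])/2)&(np.hypot(w[...,0]-c0[0],w[...,1]-c0[1])<rad)&(img.min(-1)>100)
    return w[m],m
E
python3 - <<'E'
from h import *
print(sensors.state()['ee_pos'])
for n in ['top','side']:
    img,d,K,R,t=cam(n); w=cloud(d,K,R,t); np.savez(n+'1.npz',img=img,d=d,K=K,R=R,t=t)
    P,m=rimtop(w,img,(515,-15),24,(-7,7))
    s=circ(P[:,:2],63,P[:,:2].mean(0)); r=np.abs(s.fun)
    print(n,'cup',len(P),s.x.round(1),'medres',np.median(r).round(1),'z',np.median(P[:,2]).round(1))
    # plane of rim
    A=np.c_[P[:,:2]-s.x,np.ones(len(P))]; print('  plane',np.linalg.lstsq(A,P[:,2],rcond=None)[0].round(3))
    # hub top face
    m=(np.abs(w[...,2]-44)<6)&(np.hypot(w[...,0]-553,w[...,1]-217)<140)&(img.min(-1)>95)
    cs,_=cv2.findContours(m.astype(np.uint8),cv2.RETR_EXTERNAL,cv2.CHAIN_APPROX_NONE); c=max(cs,key=cv2.contourArea)[:,0]
    print('  hub',cv2.minAreaRect(ray(K,R,t,c,44).astype(np.float32)))
    q=proj(K,R,t,(553,217,60)).round().astype(int); print('  stub px',q)
    g=img[q[1]-18:q[1]+19,q[0]-18:q[0]+19].min(-1); dk=(g<85).astype(np.uint8)
    nl,lab,st,ce=cv2.connectedComponentsWithStats(dk); k=lab[18,18]; print('  stub',k,st[k],ce[k]+q-18)
    zz=w[q[1]-18:q[1]+19,q[0]-18:q[0]+19]; mm=zz[...,2]>57; print('  stubtop',mm.sum(),zz[mm].mean(0).round(1))
E
```

```text
[575.8289335  -38.21705642 122.65459221]
top cup 129 [503.6  -7. ] medres 2.2 z 23.8
  plane [ 0.0000e+00 -1.0000e-02  2.3414e+01]
  hub ((553.1409912109375, 218.57492065429688), (184.62889099121094, 185.07086181640625), 4.816549301147461)
  stub px [202 180]
  stub 3 [ 14  14  13  11 110] [203.75454545 180.88181818]
  stubtop 91 [552.9 218.2  61. ]
side cup 337 [501.6 -11. ] medres 2.4 z 23.8
  plane [ 5.000e-03 -7.000e-03  2.375e+01]
  hub ((517.1570434570312, 213.00064086914062), (121.08114624023438, 191.47000122070312), 5.36448335647583)
  stub px [331 136]
  stub 1 [  0   0  37  37 898] [333.91982183 132.49554566]
  stubtop 903 [530.8 -25.8 240.8]
```

Emit:
{"name": "drive_tool", "arguments": {"moves": [{"slide": [0, 0, -0.03], "turn": 0}, {"slide": [-0.003, -0.016, -0.03], "turn": 0}, {"slide": [0, 0, 0], "turn": 0}, {"slide": [0, 0, 0], "turn": 0}], "hand": 0.4}}

```text
clock: 11.68
ee_pos: [559.6, -34.2, 181.7]
ee_rot: [0.84, 0.543, -0.0, -0.0]
force: [-0.3, -0.5, 0.1]
finger_gap: 0.301
gripper_force: 0.0
```

```bash
python3 - <<'E'
from h import *
s=sensors.state(); print(s['ee_pos'],s['finger_gap'])
img,d,K,R,t=cam('wrist'); cv2.imwrite('pics/w1.png',img[:,:,::-1]); np.savez('w1.npz',img=img,d=d,K=K,R=R,t=t)
w=cloud(d,K,R,t); print((-R.T@t).round(),np.nanmedian(w[...,2]), (d>0).mean())
P,m=rimtop(w,img,(502,-9),24,(-6,6)); s=circ(P[:,:2],63,P[:,:2].mean(0)); print(len(P),s.x,np.median(np.abs(s.fun)),np.median(P[:,2]))
E
```

```text
[559.56014429 -34.22059421 181.73307722] 0.3010029222703574
[592.  38. 352.] 0.08358954141834486 0.99605078125
3760 [503.33269941  -7.23425573] 2.6439027165445417 23.399557762284125
```

View pics/w1.png

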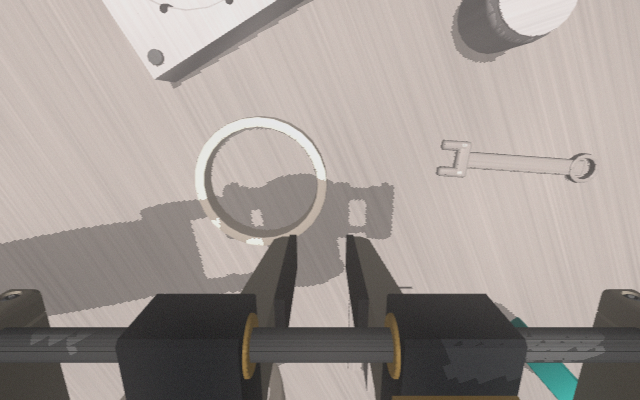

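The wrist view shows the whole ring at about (260,180) px, with the fingers beside its right-hand wall. The wrist and top cameras agree on a centre of (503.4,-7.1). Now I'll pinch the wall.

Emit:
{"name": "drive_tool", "arguments": {"moves": [{"slide": [0.0018, 0.0006, 0.04], "turn": 0}, {"slide": [0, 0, 0.04], "turn": 0}, {"slide": [0, 0, 0.04], "turn": 0}, {"slide": [0, 0, 0.03], "turn": 0}, {"slide": [0, 0, 0.015], "turn": 0}, {"slide": [0, 0, 0.008], "turn": 0}, {"slide": [0, 0, 0], "turn": 0}, {"slide": [0, 0, 0], "turn": 0}]}}

```text
clock: 12.72
ee_pos: [562.1, -33.1, 10.8]
ee_rot: [0.84, 0.543, 0.001, 0.001]
force: [0.0, 0.3, 0.7]
finger_gap: 0.299
gripper_force: 0.0
```

Emit:
{"name": "drive_tool", "arguments": {"moves": [{"slide": [0, 0, 0], "turn": 0}, {"slide": [0, 0, 0], "turn": 0}, {"slide": [0, 0, 0], "turn": 0}, {"slide": [0, 0, 0], "turn": 0}, {"slide": [0, 0, 0], "turn": 0}], "hand": 1, "squeeze": 30}}

```text
clock: 13.35
ee_pos: [561.4, -32.9, 10.2]
ee_rot: [0.84, 0.543, 0.0, 0.0]
force: [-0.8, -1.2, 5.5]
finger_gap: 0.105
gripper_force: 29.2
```

Emit:
{"name": "drive_tool", "arguments": {"moves": [{"slide": [0, 0, -0.03], "turn": 0}, {"slide": [0, 0, -0.03], "turn": 0}, {"slide": [0, 0, -0.03], "turn": 0}, {"slide": [0.0452, -0.0095, 0], "turn": 0}, {"slide": [0.0452, -0.0095, 0], "turn": 0}, {"slide": [0.0452, -0.0095, 0], "turn": 0}, {"slide": [0.0452, -0.0095, 0], "turn": 0}, {"slide": [0.0452, -0.0095, 0], "turn": 0}, {"slide": [0, 0, 0], "turn": 0}, {"slide": [0, 0, 0], "turn": 0}]}}

```text
clock: 14.6
ee_pos: [610.0, 192.2, 98.8]
ee_rot: [0.84, 0.543, -0.001, -0.0]
force: [-0.9, 0.2, 0.0]
finger_gap: 0.105
gripper_force: 29.2
```

```bash
python3 - <<'E'
from h import *
s=sensors.state(); e=s['ee_pos']; print(e,s['force'])
for n in ['wrist','top','side']:
    img,d,K,R,t=cam(n); w=cloud(d,K,R,t); np.savez(n+'2.npz',img=img,d=d,K=K,R=R,t=t)
    if n=='wrist': cv2.imwrite('pics/w2.png',img[:,:,::-1])
    P,m=rimtop(w,img,(553,218),e[2]+14,(-12,12),85)
    if len(P)<50: print(n,len(P)); continue
    s=circ(P[:,:2],63,P[:,:2].mean(0)); A=np.c_[P[:,:2]-s.x,np.ones(len(P))]
    print(n,len(P),s.x.round(1),np.median(np.abs(s.fun)).round(1),'plane',np.linalg.lstsq(A,P[:,2],rcond=None)[0].round(3))
    m=(np.abs(w[...,2]-60)<6)&(np.hypot(w[...,0]-553,w[...,1]-218)<30); Q=w[m]; print('  stub',m.sum(),Q.mean(0).round(1) if len(Q) else '')
E
```

```text
[610.01595486 192.2479309   98.81211663] [-0.94131594  0.15908846  0.0113678 ]
wrist 12301 [554.7 217.4] 2.6 plane [1.80000e-02 5.00000e-03 1.10163e+02]
  stub 1649 [551.5 219.   59.3]
top 197 [554.4 218.3] 2.3 plane [ 1.20000e-02 -6.00000e-03  1.12382e+02]
  stub 8 [556.3 205.3  59.2]
side 200 [551.9 214. ] 2.5 plane [ 1.20000e-02 -1.10000e-02  1.12433e+02]
  stub 0
```

View pics/w2.png

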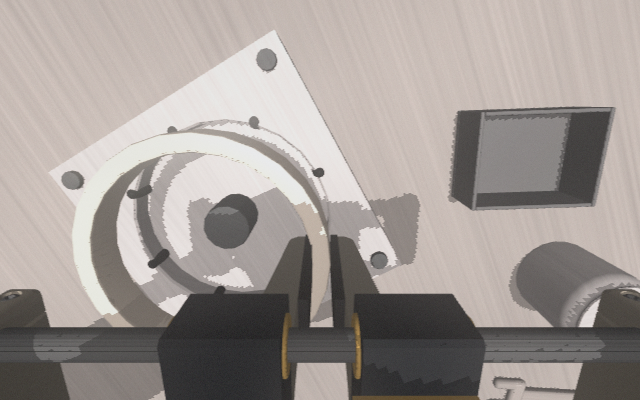

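```bash
python3 - <<'E'
from h import *
for n in ['wrist2','top0','top1']:
    f=np.load(n+'.npz'); K,R,t=f['K'],f['R'],f['t']; w=cloud(f['d'],K,R,t)
    m=(np.abs(w[...,2]-60)<2.5)&(np.hypot(w[...,0]-552,w[...,1]-218)<22)
    v,u=np.nonzero(m); q=ray(K,R,t,np.c_[u,v],60); print(n,m.sum(),q.mean(0).round(1),cv2.minEnclosingCircle(q.astype(np.float32)))
# block screws / face in wrist: lines of block edge
f=np.load('wrist2.npz'); K,R,t=f['K'],f['R'],f['t']; w=cloud(f['d'],K,R,t); I=f['img']
m=(np.abs(w[...,2]-44)<2.5); P=w[m][:,:2]
c,s=np.cos(np.radians(4.9)),np.sin(np.radians(4.9))
L=(P-[553.1,218.5])@np.array([[c,-s],[s,c]])
print('block extents',np.percentile(L,[0.1,99.9],axis=0).round(1))
r=np.hypot(*L.T); k=(r<85); a=np.degrees(np.arctan2(L[k,1],L[k,0]))
# inner edge of face by angle
print([(int(b),round(float(np.percentile(r[k][np.abs(a-b)<4],2)),1)) for b in range(-170,180,15) if (np.abs(a-b)<4).sum()>20])
E
```

```text
wrist2 1560 [551.2 218.8] ((551.3320922851562, 218.49560546875), 15.976266860961914)
top0 64 [553.1 219.1] ((553.0723266601562, 218.1425018310547), 15.84402847290039)
top1 58 [553.4 217.2] ((552.935302734375, 218.0234832763672), 15.674477577209473)
block extents [[ -94.8 -186. ]
 [ 221.3   91.9]]
[(-170, 72.2), (-155, 72.0), (-35, 67.8), (-20, 67.1), (-5, 66.8), (10, 66.9), (25, 67.0), (40, 67.3), (55, 14.3), (70, 68.5), (85, 69.2), (100, 74.9), (130, 71.0), (145, 71.5), (160, 71.9), (175, 71.9)]
```

Emit:
{"name": "drive_tool", "arguments": {"moves": [{"slide": [-0.0005, -0.002, 0.018], "turn": 0}, {"slide": [0, 0, 0.014], "turn": 0}, {"slide": [0, 0, 0.006], "turn": 0}, {"slide": [0, 0, 0], "turn": 0}, {"slide": [0, 0, 0], "turn": 0}]}}

```text
clock: 15.38
ee_pos: [609.0, 193.2, 62.1]
ee_rot: [0.84, 0.543, 0.0, 0.0]
force: [0.8, 0.3, -1.6]
finger_gap: 0.107
gripper_force: 29.2
```

```bash
cat > meas.py <<'E'
from h import *
import sys
zr=float(sys.argv[1])
s=sensors.state(); e=s['ee_pos']; print(e.round(1),s['force'].round(1),s['clock'])
for n in sys.argv[2:]:
    img,d,K,R,t=cam(n); w=cloud(d,K,R,t); np.savez(n+'3.npz',img=img,d=d,K=K,R=R,t=t)
    P,m=rimtop(w,img,(553,218),zr,(-4,4),78)
    P=P[np.hypot(P[:,0]-553,P[:,1]-218)>50]
    r=circ(P[:,:2],63,P[:,:2].mean(0)); A=np.c_[P[:,:2]-r.x,np.ones(len(P))]
    pl=least_squares(lambda k:A@k-P[:,2],[0,0,zr],loss='soft_l1').x
    print(n,len(P),'cup',r.x.round(1),np.median(np.abs(r.fun)).round(1),'plane',pl.round(3))
    v,u=np.nonzero((np.abs(w[...,2]-60)<2.5)&(np.hypot(w[...,0]-552,w[...,1]-218)<22))
    if len(u)>20:
        q=ray(K,R,t,np.c_[u,v],60).astype(np.float32); print('  stub',len(u),cv2.minEnclosingCircle(q))
    # outer contour of rim
    o=cv2.findContours(m.astype(np.uint8),cv2.RETR_EXTERNAL,cv2.CHAIN_APPROX_NONE)[0]; c=np.vstack([x[:,0] for x in o])
    q=ray(K,R,t,c,pl[2]); rr=np.hypot(*(q-r.x).T); q=q[rr>64]; f=circ(q,68,r.x); print('  outer fit',len(q),f.x.round(1),np.median(np.abs(f.fun)).round(2))
E
python3 meas.py 74 wrist top; python3 - <<'E'
import cv2,numpy as np
i=np.load('wrist3.npz')['img']; cv2.imwrite('pics/w3.png',i[:,:,::-1])
E
```

```text
[609.  193.2  62.1] [ 0.8  0.3 -1.6] 15.375
wrist 10587 cup [552.5 218.5] 2.6 plane [ 8.0000e-03 -4.0000e-03  7.4681e+01]
  stub 2165 ((551.5208129882812, 218.4690704345703), 16.09007453918457)
  outer fit 515 [551.8 218.4] 0.5
top 148 cup [554.2 219.5] 2.5 plane [1.2000e-02 3.0000e-03 7.5713e+01]
  outer fit 65 [551.9 221.3] 0.68
```

View pics/w3.png

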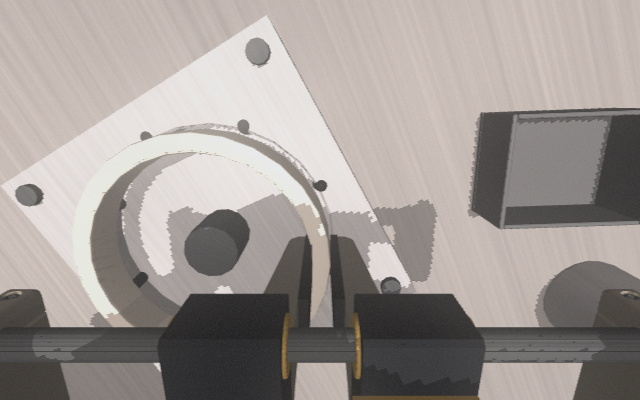

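The wrist view shows the ring concentric with the stub to within about 1 mm: the outer fit gives (551.8,218.4) and the stub (551.5,218.5). I'll lower it into the mouth.

Emit:
{"name": "drive_tool", "arguments": {"moves": [{"slide": [0, -0.0005, 0.003], "turn": 0}, {"slide": [0, 0, 0.003], "turn": 0}, {"slide": [0, 0, 0.002], "turn": 0}, {"slide": [0, 0, 0], "turn": 0}]}}

```text
clock: 15.98
ee_pos: [607.9, 193.2, 53.4]
ee_rot: [0.84, 0.543, -0.0, -0.0]
force: [-0.2, 0.3, -2.1]
finger_gap: 0.108
gripper_force: 29.2
```

Emit:
{"name": "drive_tool", "arguments": {"moves": [{"slide": [0, 0, 0.001], "turn": 0}, {"slide": [0, 0, 0.001], "turn": 0}, {"slide": [0, 0, 0], "turn": 0}]}}

```text
clock: 16.35
ee_pos: [608.2, 193.2, 51.7]
ee_rot: [0.84, 0.543, 0.0, 0.0]
force: [0.3, -0.9, -0.5]
finger_gap: 0.11
gripper_force: 29.2
```

Emit:
{"name": "drive_tool", "arguments": {"moves": [{"slide": [0, 0, 0.0007], "turn": 0}, {"slide": [0, 0, 0.0007], "turn": 0}, {"slide": [0, 0, 0], "turn": 0}]}}

```text
clock: 16.73
ee_pos: [608.3, 193.2, 50.4]
ee_rot: [0.84, 0.543, 0.0, 0.0]
force: [-0.9, -1.6, 0.5]
finger_gap: 0.108
gripper_force: 29.2
```

```bash
python3 meas.py 65 wrist top
```

```text
[608.3 193.2  50.4] [-0.9 -1.6  0.5] 16.725
wrist 10293 cup [551.5 218.2] 2.5 plane [-3.0000e-03  6.0000e-03  6.3841e+01]
  stub 2426 ((551.3829345703125, 218.76321411132812), 15.94959545135498)
  outer fit 521 [550.6 218.2] 0.41
top 154 cup [553.1 219.6] 2.0 plane [ 2.0000e-03 -1.0000e-03  6.4517e+01]
  outer fit 56 [551.6 221.6] 1.07
```

The rim is at z of about 64 and level, so the cup is resting on the pads' heads. I'll release it.

Emit:
{"name": "drive_tool", "arguments": {"moves": [{"slide": [0, 0, 0], "turn": 0}, {"slide": [0, 0, 0], "turn": 0}, {"slide": [0, 0, 0], "turn": 0}, {"slide": [0, 0, 0], "turn": 0}], "hand": 0.5}}

```text
clock: 17.32
ee_pos: [608.0, 193.4, 50.1]
ee_rot: [0.84, 0.543, -0.0, -0.0]
force: [-0.6, -0.7, 0.8]
finger_gap: 0.251
gripper_force: 0.0
```

Emit:
{"name": "drive_tool", "arguments": {"moves": [{"slide": [0, 0, -0.01], "turn": 0}, {"slide": [0, 0, -0.015], "turn": 0}, {"slide": [0, 0, -0.02], "turn": 0}, {"slide": [0, 0, 0], "turn": 0}, {"slide": [0, 0, 0], "turn": 0}]}}

```text
clock: 17.95
ee_pos: [608.0, 193.3, 95.3]
ee_rot: [0.84, 0.543, 0.0, 0.0]
force: [-0.8, 0.6, -0.5]
finger_gap: 0.248
gripper_force: 0.0
```

```bash
python3 meas.py 65 wrist top
```

```text
[608.  193.3  95.3] [-0.8  0.6 -0.5] 17.95
wrist 6098 cup [550.6 218. ] 2.4 plane [1.7000e-02 5.0000e-03 6.2453e+01]
  stub 1602 ((551.1675415039062, 218.80960083007812), 15.889203071594238)
  outer fit 472 [550.9 217.3] 1.04
top 158 cup [552.2 218.5] 2.3 plane [1.6000e-02 5.0000e-03 6.4013e+01]
  outer fit 49 [552.1 221. ] 0.81
```

The cup is standing level in the mouth, released. I'll open the gripper fully so both fingertips bear on a chord of the rim (about ±36 mm off centre along tool x), and press alternate sides in small steps.

Emit:
{"name": "drive_tool", "arguments": {"moves": [{"slide": [0, -0.0315, 0], "turn": 0}, {"slide": [0, -0.0315, 0], "turn": 0}, {"slide": [0.036, 0, 0.01], "turn": 0}, {"slide": [0, 0, 0.01], "turn": 0}, {"slide": [0, 0, 0.004], "turn": 0}, {"slide": [0, 0, 0], "turn": 0}], "hand": -1}}

```text
clock: 18.8
ee_pos: [565.1, 251.1, 70.6]
ee_rot: [0.84, 0.542, -0.001, -0.0]
force: [-0.1, -0.5, 0.6]
finger_gap: 0.883
gripper_force: 0.0
```

Emit:
{"name": "drive_tool", "arguments": {"moves": [{"slide": [0, 0, 0], "turn": 0}, {"slide": [0, 0, 0.002], "turn": 0}, {"slide": [0, 0, 0.002], "turn": 0}, {"slide": [0, 0, 0.001], "turn": 0}, {"slide": [0, 0, 0], "turn": 0}]}}

```text
clock: 19.42
ee_pos: [565.3, 252.0, 66.0]
ee_rot: [0.84, 0.543, -0.0, -0.0]
force: [0.2, -0.2, 0.4]
finger_gap: 1.005
gripper_force: 0.0
```

Emit:
{"name": "drive_tool", "arguments": {"moves": [{"slide": [0, 0, 0.001], "turn": 0}, {"slide": [0, 0, 0.001], "turn": 0}, {"slide": [0, 0, 0.001], "turn": 0}, {"slide": [0, 0, 0], "turn": 0}]}}

```text
clock: 19.92
ee_pos: [565.7, 252.1, 63.6]
ee_rot: [0.84, 0.543, 0.0, 0.0]
force: [-0.8, 0.3, 3.3]
finger_gap: 1.001
gripper_force: 1.5
```

```bash
python3 meas.py 63 wrist top
```

```text
[565.7 252.1  63.6] [-0.8  0.3  3.3] 19.925
wrist 6027 cup [550.7 219. ] 2.6 plane [1.1000e-02 3.0000e-03 6.1891e+01]
  stub 1832 ((551.1464233398438, 219.29124450683594), 16.223140716552734)
  outer fit 403 [550.8 219. ] 0.91
top 268 cup [553.3 218.5] 2.3 plane [3.0000e-03 1.0000e-03 6.2589e+01]
  stub 64 ((553.0528564453125, 218.15525817871094), 15.861106872558594)
  outer fit 80 [553.9 220.6] 0.95
```

Emit:
{"name": "drive_tool", "arguments": {"moves": [{"slide": [0, 0, 0.001], "turn": 0}, {"slide": [0, 0, 0.001], "turn": 0}, {"slide": [0, 0, 0.001], "turn": 0}, {"slide": [0, 0, 0], "turn": 0}]}}

```text
clock: 20.52
ee_pos: [565.9, 252.3, 62.0]
ee_rot: [0.84, 0.543, 0.0, 0.0]
force: [-4.2, -1.4, 12.8]
finger_gap: 1.0
gripper_force: 6.0
```

```bash
python3 meas.py 61 wrist top
```

```text
[565.9 252.3  62. ] [-4.2 -1.4 12.8] 20.525
wrist 6380 cup [551.  219.4] 2.7 plane [-2.0000e-03 -6.0000e-03  6.1231e+01]
  stub 1850 ((550.8814086914062, 219.6027069091797), 16.033771514892578)
  outer fit 407 [550.7 218.8] 0.34
top 265 cup [553.2 218.7] 2.6 plane [-4.0000e-03 -7.0000e-03  6.1592e+01]
  stub 62 ((553.0341186523438, 218.162841796875), 15.843941688537598)
  outer fit 78 [554.  220.5] 0.8
```

Emit:
{"name": "drive_tool", "arguments": {"moves": [{"slide": [0, 0, 0.001], "turn": 0}, {"slide": [0, 0, 0.001], "turn": 0}, {"slide": [0, 0, 0], "turn": 0}, {"slide": [0, 0, -0.012], "turn": 0}, {"slide": [-0.036, 0, 0], "turn": 0}, {"slide": [-0.036, 0, 0], "turn": 0}, {"slide": [0, 0, 0.005], "turn": 0}, {"slide": [0, 0, 0.002], "turn": 0}, {"slide": [0, 0, 0], "turn": 0}]}}

```text
clock: 21.75
ee_pos: [536.1, 187.1, 63.0]
ee_rot: [0.84, 0.543, 0.0, -0.0]
force: [0.2, 0.4, 0.2]
finger_gap: 0.997
gripper_force: 0.0
```

```bash
python3 meas.py 61 wrist top
```

```text
[536.1 187.1  63. ] [0.2 0.4 0.2] 21.75
wrist 12571 cup [550.4 218.3] 2.5 plane [-3.0000e-03 -1.1000e-02  6.1249e+01]
  stub 2472 ((550.4868774414062, 218.6590576171875), 15.686361312866211)
  outer fit 656 [550.3 217.8] 0.96
top 117 cup [553.2 218.7] 2.6 plane [-9.0000e-03 -9.0000e-03  6.1598e+01]
  outer fit 47 [555.3 220. ] 1.08
```

Emit:
{"name": "drive_tool", "arguments": {"moves": [{"slide": [0, 0, 0.001], "turn": 0}, {"slide": [0, 0, 0.001], "turn": 0}, {"slide": [0, 0, 0.001], "turn": 0}, {"slide": [0, 0, 0.001], "turn": 0}, {"slide": [0, 0, 0.001], "turn": 0}, {"slide": [0, 0, 0.001], "turn": 0}, {"slide": [0, 0, 0], "turn": 0}]}}

```text
clock: 22.72
ee_pos: [536.5, 186.9, 61.1]
ee_rot: [0.84, 0.543, 0.0, 0.0]
force: [-11.2, -1.0, 25.1]
finger_gap: 1.003
gripper_force: 12.5
```

```bash
python3 meas.py 60 wrist top
```

```text
[536.5 186.9  61.1] [-11.2  -1.   25.1] 22.725
wrist 12765 cup [550.5 218.1] 2.6 plane [2.0000e-03 3.0000e-03 6.0366e+01]
  stub 2520 ((550.5875244140625, 218.5323486328125), 15.76956558227539)
  outer fit 656 [550.5 217.9] 1.04
top 129 cup [553.7 218.7] 2.5 plane [1.3000e-02 2.0000e-03 6.1149e+01]
  outer fit 42 [555.4 219.3] 1.0
```

Emit:
{"name": "drive_tool", "arguments": {"moves": [{"slide": [0, 0, -0.014], "turn": 0}, {"slide": [-0.014, 0, -0.002], "turn": 0}, {"slide": [-0.013, 0, 0], "turn": 0}, {"slide": [0, 0, 0], "turn": 0}, {"slide": [0, 0, 0], "turn": 0}, {"slide": [0, 0, 0], "turn": 0}, {"slide": [0, 0, 0], "turn": 0}, {"slide": [0, 0, 0], "turn": 0}], "hand": 1}}

```text
clock: 23.82
ee_pos: [524.8, 161.9, 73.2]
ee_rot: [0.84, 0.543, 0.0, -0.0]
force: [-0.3, 0.4, 0.7]
finger_gap: 0.151
gripper_force: 0.0
```

```bash
python3 meas.py 60 wrist top; python3 -c "
from h import *
print(sensors.state()['finger_gap'])"
```

```text
[524.8 161.9  73.2] [-0.3  0.4  0.7] 23.825
wrist 13836 cup [550.3 218. ] 2.7 plane [4.0000e-03 0.0000e+00 6.0609e+01]
  stub 2533 ((550.3702392578125, 218.28390502929688), 15.737336158752441)
  outer fit 668 [550.3 217.7] 1.03
top 81 cup [552.8 217.6] 2.6 plane [-1.7000e-02 -1.0000e-03  5.9552e+01]
  outer fit 27 [555.1 218.2] 0.58
0.06411315664675656
```

Emit:
{"name": "drive_tool", "arguments": {"moves": [{"slide": [0, 0, 0.006], "turn": 0}, {"slide": [0, 0, 0.004], "turn": 0}, {"slide": [0, 0, 0.002], "turn": 0}, {"slide": [0, 0, 0.0015], "turn": 0}, {"slide": [0, 0, 0.0015], "turn": 0}, {"slide": [0, 0, 0.0015], "turn": 0}, {"slide": [0, 0, 0], "turn": 0}]}}

```text
clock: 24.8
ee_pos: [524.9, 161.3, 58.2]
ee_rot: [0.84, 0.543, -0.0, 0.0]
force: [-5.5, -2.6, 11.8]
finger_gap: 0.006
gripper_force: 5.9
```

```bash
python3 meas.py 60 wrist
```

```text
[524.9 161.3  58.2] [-5.5 -2.6 11.8] 24.8
wrist 14922 cup [550.  216.8] 2.5 plane [1.800e-02 3.400e-02 5.966e+01]
  stub 2976 ((550.4024658203125, 218.3172149658203), 15.652989387512207)
  outer fit 704 [550.5 217.5] 1.27
```

Emit:
{"name": "drive_tool", "arguments": {"moves": [{"slide": [0, 0, -0.012], "turn": 0}, {"slide": [0.042, 0, 0], "turn": 0}, {"slide": [0.042, 0, 0], "turn": 0}, {"slide": [0.042, 0, 0], "turn": 0}, {"slide": [0, 0, 0], "turn": 0}, {"slide": [0, 0, 0.004], "turn": 0}, {"slide": [0, 0, 0.002], "turn": 0}, {"slide": [0, 0, 0.002], "turn": 0}, {"slide": [0, 0, 0.002], "turn": 0}, {"slide": [0, 0, 0], "turn": 0}]}}

```text
clock: 26.1
ee_pos: [576.5, 276.0, 62.0]
ee_rot: [0.84, 0.542, -0.0, -0.0]
force: [-8.6, -1.5, 18.4]
finger_gap: 0.003
gripper_force: 9.1
```

Emit:
{"name": "drive_tool", "arguments": {"moves": [{"slide": [0, 0, 0.0015], "turn": 0}, {"slide": [0, 0, 0.0015], "turn": 0}, {"slide": [0, 0, 0], "turn": 0}]}}

```text
clock: 26.48
ee_pos: [577.2, 276.2, 58.5]
ee_rot: [0.84, 0.542, 0.001, 0.0]
force: [-5.0, 0.8, 12.2]
finger_gap: 0.001
gripper_force: 6.0
```

```bash
python3 meas.py 59 wrist
```

```text
[577.2 276.2  58.5] [-5.   0.8 12.2] 26.475
wrist 2376 cup [551.5 219.5] 2.4 plane [-6.0000e-03 -1.4000e-02  5.8368e+01]
  stub 99 ((551.0499877929688, 218.6400604248047), 15.261297225952148)
  outer fit 184 [551.2 218.6] 0.3
```

Emit:
{"name": "drive_tool", "arguments": {"moves": [{"slide": [0, 0, -0.012], "turn": 0}, {"slide": [-0.042, 0, 0], "turn": 0}, {"slide": [-0.042, 0, 0], "turn": 0}, {"slide": [-0.042, 0, 0], "turn": 0}, {"slide": [0, 0, 0.004], "turn": 0}, {"slide": [0, 0, 0.004], "turn": 0}, {"slide": [0, 0, 0.003], "turn": 0}, {"slide": [0, 0, 0.002], "turn": 0}, {"slide": [0, 0, 0.0015], "turn": 0}, {"slide": [0, 0, 0], "turn": 0}]}}

```text
clock: 27.78
ee_pos: [525.0, 161.6, 54.7]
ee_rot: [0.839, 0.544, -0.001, 0.001]
force: [-7.0, -5.7, 12.8]
finger_gap: 0.003
gripper_force: 6.8
```

```bash
python3 meas.py 58 wrist
```

```text
[525.  161.6  54.7] [-7.  -5.7 12.8] 27.775
wrist 13126 cup [550.  216.8] 2.4 plane [2.3000e-02 2.6000e-02 5.6126e+01]
  stub 3096 ((550.4326171875, 218.240478515625), 15.64082145690918)
  outer fit 684 [550.6 217.2] 1.32
```

Emit:
{"name": "drive_tool", "arguments": {"moves": [{"slide": [0, 0, -0.013], "turn": 0}, {"slide": [0.042, 0, 0], "turn": 0}, {"slide": [0.042, 0, 0], "turn": 0}, {"slide": [0.042, 0, 0], "turn": 0}, {"slide": [0, 0, 0.004], "turn": 0}, {"slide": [0, 0, 0.003], "turn": 0}, {"slide": [0, 0, 0.002], "turn": 0}, {"slide": [0, 0, 0.002], "turn": 0}, {"slide": [0, 0, 0.002], "turn": 0}, {"slide": [0, 0, 0], "turn": 0}]}}

```text
clock: 29.08
ee_pos: [576.9, 277.3, 56.1]
ee_rot: [0.84, 0.542, 0.001, -0.001]
force: [-5.9, 3.2, 12.5]
finger_gap: 0.008
gripper_force: 6.6
```

```bash
python3 meas.py 57 wrist top
```

```text
[576.9 277.3  56.1] [-5.9  3.2 12.5] 29.075
wrist 2194 cup [551.5 219. ] 2.3 plane [ 1.5000e-02 -6.0000e-03  5.5086e+01]
  stub 192 ((545.2088012695312, 208.32737731933594), 7.2117156982421875)
  outer fit 181 [550.8 217.9] 0.3
top 337 cup [553.5 218.1] 2.4 plane [1.2000e-02 2.0000e-03 5.6003e+01]
  stub 63 ((553.048828125, 218.28538513183594), 15.729045867919922)
  outer fit 115 [553.8 219. ] 1.76
```

Emit:
{"name": "drive_tool", "arguments": {"moves": [{"slide": [0, 0, -0.012], "turn": 0}, {"slide": [-0.0315, 0.0315, 0], "turn": 0}, {"slide": [-0.0315, 0.0315, 0], "turn": 0}, {"slide": [0, 0, 0.004], "turn": 0}, {"slide": [0, 0, 0.004], "turn": 0}, {"slide": [0, 0, 0.002], "turn": 0}, {"slide": [0, 0, 0.002], "turn": 0}, {"slide": [0, 0, 0.002], "turn": 0}, {"slide": [0, 0, 0], "turn": 0}]}}

```text
clock: 30.3
ee_pos: [608.4, 193.6, 53.9]
ee_rot: [0.839, 0.544, -0.0, 0.001]
force: [-5.2, -4.7, 13.9]
finger_gap: 0.001
gripper_force: 7.0
```

```bash
python3 meas.py 56 wrist top
```

```text
[608.4 193.6  53.9] [-5.2 -4.7 13.9] 30.3
wrist 8109 cup [552.3 217.9] 2.5 plane [-7.0000e-03  1.2000e-02  5.3733e+01]
  stub 2338 ((551.389892578125, 218.67153930664062), 15.926299095153809)
  outer fit 452 [551.5 217.6] 0.25
top 120 cup [553.8 218.8] 2.1 plane [9.0000e-03 2.0000e-02 5.5934e+01]
  outer fit 49 [553.7 221.4] 0.89
```

Emit:
{"name": "drive_tool", "arguments": {"moves": [{"slide": [0, 0, -0.016], "turn": 0}, {"slide": [0, -0.042, 0], "turn": 0}, {"slide": [0, -0.042, 0], "turn": 0}, {"slide": [0, -0.042, 0], "turn": 0}, {"slide": [0, 0, 0.006], "turn": 0}, {"slide": [0, 0, 0.004], "turn": 0}, {"slide": [0, 0, 0.003], "turn": 0}, {"slide": [0, 0, 0.002], "turn": 0}, {"slide": [0, 0, 0.002], "turn": 0}, {"slide": [0, 0, 0], "turn": 0}]}}

```text
clock: 31.65
ee_pos: [493.6, 245.3, 51.7]
ee_rot: [0.84, 0.542, -0.0, -0.001]
force: [-7.2, 0.2, 13.5]
finger_gap: 0.004
gripper_force: 6.4
```

```bash
python3 meas.py 55 wrist top
```

```text
[493.6 245.3  51.7] [-7.2  0.2 13.5] 31.65
wrist 7512 cup [549.8 218.8] 2.4 plane [2.0000e-02 3.0000e-03 5.2134e+01]
  stub 2384 ((550.2254028320312, 219.40554809570312), 16.101877212524414)
  outer fit 485 [550.3 217.8] 0.31
top 208 cup [553.2 218.9] 2.5 plane [ 1.2000e-02 -2.0000e-03  5.3563e+01]
  stub 37 ((551.637939453125, 214.33824157714844), 14.686081886291504)
  outer fit 81 [553. 221.] 1.38
```

Emit:
{"name": "drive_tool", "arguments": {"moves": [{"slide": [0, 0, -0.012], "turn": 0}, {"slide": [0.0315, 0.0315, 0], "turn": 0}, {"slide": [0.0315, 0.0315, 0], "turn": 0}, {"slide": [0, 0, 0.005], "turn": 0}, {"slide": [0, 0, 0.004], "turn": 0}, {"slide": [0, 0, 0.002], "turn": 0}, {"slide": [0, 0, 0.002], "turn": 0}, {"slide": [0, 0, 0.001], "turn": 0}, {"slide": [0, 0, 0], "turn": 0}]}}

```text
clock: 32.88
ee_pos: [577.0, 276.5, 51.9]
ee_rot: [0.84, 0.543, 0.001, 0.001]
force: [-5.1, -1.2, 17.0]
finger_gap: 0.0
gripper_force: 8.4
```

Emit:
{"name": "drive_tool", "arguments": {"moves": [{"slide": [0, 0, -0.012], "turn": 0}, {"slide": [-0.042, 0, 0], "turn": 0}, {"slide": [-0.042, 0, 0], "turn": 0}, {"slide": [-0.042, 0, 0], "turn": 0}, {"slide": [0, 0, 0.005], "turn": 0}, {"slide": [0, 0, 0.004], "turn": 0}, {"slide": [0, 0, 0.002], "turn": 0}, {"slide": [0, 0, 0.002], "turn": 0}, {"slide": [0, 0, 0], "turn": 0}]}}

```text
clock: 34.0
ee_pos: [524.5, 161.4, 50.4]
ee_rot: [0.839, 0.544, -0.002, 0.001]
force: [-14.1, -7.8, 27.9]
finger_gap: 0.005
gripper_force: 14.1
```

```bash
python3 meas.py 53 wrist top
```

```text
[524.5 161.4  50.4] [-14.1  -7.8  27.9] 34.0
wrist 13195 cup [550.4 217.6] 2.3 plane [1.3000e-02 8.0000e-03 5.0572e+01]
  stub 3261 ((550.4317626953125, 218.25367736816406), 15.638433456420898)
  outer fit 704 [551.3 218.1] 1.34
top 59 cup [553.9 220.8] 2.5 plane [ 2.7000e-02 -9.0000e-03  5.3067e+01]
  outer fit 28 [555.9 219.6] 0.66
```

Emit:
{"name": "drive_tool", "arguments": {"moves": [{"slide": [0, 0, -0.012], "turn": 0}, {"slide": [0.0315, 0.0315, 0], "turn": 0}, {"slide": [0.0315, 0.0315, 0], "turn": 0}, {"slide": [0, 0, 0.005], "turn": 0}, {"slide": [0, 0, 0.004], "turn": 0}, {"slide": [0, 0, 0.002], "turn": 0}, {"slide": [0, 0, 0.002], "turn": 0}, {"slide": [0, 0, 0], "turn": 0}]}}

```text
clock: 35.1
ee_pos: [609.3, 194.4, 50.4]
ee_rot: [0.84, 0.543, 0.002, 0.001]
force: [-4.2, 0.8, 19.4]
finger_gap: 0.006
gripper_force: 9.4
```

Emit:
{"name": "drive_tool", "arguments": {"moves": [{"slide": [0, 0, -0.012], "turn": 0}, {"slide": [0.0315, -0.0315, 0], "turn": 0}, {"slide": [0.0315, -0.0315, 0], "turn": 0}, {"slide": [0, 0, 0.005], "turn": 0}, {"slide": [0, 0, 0.004], "turn": 0}, {"slide": [0, 0, 0.002], "turn": 0}, {"slide": [0, 0, 0.001], "turn": 0}, {"slide": [0, 0, 0], "turn": 0}]}}

```text
clock: 36.1
ee_pos: [575.1, 277.8, 50.2]
ee_rot: [0.84, 0.542, -0.001, -0.002]
force: [-15.9, 2.6, 27.1]
finger_gap: 0.007
gripper_force: 13.5
```

Emit:
{"name": "drive_tool", "arguments": {"moves": [{"slide": [0, 0, -0.012], "turn": 0}, {"slide": [-0.0315, -0.0315, 0], "turn": 0}, {"slide": [-0.0315, -0.0315, 0], "turn": 0}, {"slide": [0, 0, 0.005], "turn": 0}, {"slide": [0, 0, 0.004], "turn": 0}, {"slide": [0, 0, 0.002], "turn": 0}, {"slide": [0, 0, 0.001], "turn": 0}, {"slide": [0, 0, 0], "turn": 0}]}}

```text
clock: 37.1
ee_pos: [493.0, 244.2, 50.2]
ee_rot: [0.84, 0.543, -0.003, -0.0]
force: [-20.1, -7.3, 35.9]
finger_gap: 0.006
gripper_force: 17.9
```

```bash
python3 meas.py 51 wrist top
```

```text
[493.  244.2  50.2] [-20.1  -7.3  35.9] 37.1
wrist 8314 cup [550.2 218.9] 2.6 plane [2.0000e-03 2.0000e-03 4.9376e+01]
  stub 2434 ((549.8215942382812, 219.42750549316406), 15.999029159545898)
  outer fit 443 [550.  218.2] 0.27
top 306 cup [554.6 217.6] 2.8 plane [-4.0000e-03  3.0000e-03  5.0158e+01]
  stub 39 ((551.829833984375, 214.9571990966797), 14.718274116516113)
  outer fit 134 [555.1 218.9] 2.21
```

All four sides read about 50.2 to 50.4, and fully home is 50. I'll make one more pass on +y and -x, then lift clear and check.

Emit:
{"name": "drive_tool", "arguments": {"moves": [{"slide": [0, 0, -0.018], "turn": 0}, {"slide": [0, 0.042, 0], "turn": 0}, {"slide": [0, 0.042, 0], "turn": 0}, {"slide": [0, 0.042, 0], "turn": 0}, {"slide": [0, 0, 0.006], "turn": 0}, {"slide": [0, 0, 0.006], "turn": 0}, {"slide": [0, 0, 0.003], "turn": 0}, {"slide": [0, 0, 0.0025], "turn": 0}, {"slide": [0, 0, 0], "turn": 0}]}}

```text
clock: 38.33
ee_pos: [607.8, 193.6, 50.3]
ee_rot: [0.839, 0.544, -0.0, 0.001]
force: [-8.6, -4.2, 21.0]
finger_gap: 0.004
gripper_force: 10.4
```

Emit:
{"name": "drive_tool", "arguments": {"moves": [{"slide": [0, 0, -0.012], "turn": 0}, {"slide": [-0.0315, -0.0315, 0], "turn": 0}, {"slide": [-0.0315, -0.0315, 0], "turn": 0}, {"slide": [0, 0, 0.005], "turn": 0}, {"slide": [0, 0, 0.004], "turn": 0}, {"slide": [0, 0, 0.002], "turn": 0}, {"slide": [0, 0, 0.001], "turn": 0}, {"slide": [0, 0, 0], "turn": 0}]}}

```text
clock: 39.33
ee_pos: [524.9, 162.3, 50.2]
ee_rot: [0.84, 0.543, -0.002, -0.001]
force: [-16.4, -2.8, 29.3]
finger_gap: 0.002
gripper_force: 14.5
```

Emit:
{"name": "drive_tool", "arguments": {"moves": [{"slide": [0, 0, -0.03], "turn": 0}, {"slide": [0, 0, -0.05], "turn": 0}, {"slide": [0, 0, -0.05], "turn": 0}, {"slide": [-0.04, 0, -0.03], "turn": 0}, {"slide": [-0.04, 0, 0], "turn": 0}, {"slide": [0, 0, 0], "turn": 0}, {"slide": [0, 0, 0], "turn": 0}]}}

```text
clock: 40.2
ee_pos: [492.8, 89.4, 206.8]
ee_rot: [0.84, 0.543, 0.0, -0.0]
force: [0.2, -0.6, 0.6]
finger_gap: 0.007
gripper_force: 0.0
```

```bash
python3 meas.py 50 wrist top side
```

```text
[492.8  89.4 206.8] [ 0.2 -0.6  0.6] 40.2
wrist 3200 cup [551.  218.4] 2.5 plane [-0.0000e+00 -1.0000e-03  4.9548e+01]
  stub 1096 ((550.1055908203125, 217.9143829345703), 15.711499214172363)
  outer fit 301 [551.3 219.1] 0.63
top 83 cup [553.  218.4] 3.2 plane [ 1.8000e-02 -2.0000e-03  5.0549e+01]
  outer fit 39 [551.9 213.3] 3.3
side 333 cup [550.9 214.9] 2.9 plane [-5.0000e-03  2.0000e-03  4.9567e+01]
  stub 41 ((550.6314697265625, 216.85601806640625), 17.12123680114746)
  outer fit 139 [551.9 215.5] 2.18
```

The cup is home and level: the rim reads about 49.6 mm with a slope under 0.005 rad, and the arm is clear. I'll hand the job in.

```bash
python3 -c "
from h import *
print(job_done())"
```

```text
the job is handed in; nothing more can be done
None
```

I handed the job in at about 40 s: the cup is home in the bore, with its rim about 6 mm above the face all round, level within about 0.005 rad (wrist and side cameras; the top view was partly blocked), and the arm is clear; the hand-in returned no verdict.

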